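# Free the repair turntable if it is locked and turn it to the red index pin

## Task

Turn the blue repair turntable until the white mark on its rim faces the red index pin (not the grey one). Its lock may or may not be holding it, and you can only tell by trying to turn it: if it is held, push the orange lock tab fully across to its other end, then turn. Leave the tab fully at one end, do not knock the magnifier above the turntable, leave the loose parts around the stand where they are, and let go at the end.

Things in the scene. Friction and masses are not known exactly. Their poses are not given: they have to be found in the camera images.
- stand: The fixed turntable stand. Origin on the table at the turntable's axis; z up, x from its front (the side with the orange tab, roughly towards the robot) to its back. Grey foot plate 280 (x -150 to +130) x 260 x 12 mm, on it a black round housing 180 mm across up to 48 mm height. At the back, x = +118 mm, a round post of 14 mm carries the magnifier.
- wheel: The blue turntable disc, 200 mm across, 12 mm thick, turning about the vertical axis through its origin, which lies on its underside, 50 mm above the table (top at 62 mm). Its +y axis points from the axis to the white mark. It turns either way without a stop, with light friction (0.1 N m, about 1.2 N at a stud), and stays where it is left. A circuit board on it reaches 96 mm above the table within 70 mm of the axis.
- stud (a point): Centre of the top of one of the six rim studs to turn it by: upright aluminium rods 14 mm across, 40 mm tall (tops 102 mm above the table), on a circle of 90 mm radius, 30, 90, 150, 210, 270 and 330 degrees round from the mark. This one is 30 degrees counter-clockwise (from above) from the mark. When locked, the turntable has up to 0.07 rad of play (0.2 rad if the lock was only half caught), then stops dead.
- mark (a point): Outer end of the white engraved mark on the turntable's rim, 5 mm wide, 24 mm long, radial; this point is 98 mm from the axis, on the disc's top face.
- red_pin: Red pointed index pin, fixed upright on the foot plate beside the disc's rim, 10 mm across (16 mm at its head), top 82 mm above the table. Origin at its lower end on its axis, 12 mm above the table, 116 mm from the turntable's axis. The mark must point at it.
- grey_pin: Grey index pin, the same shape and distance as the red one; not the one wanted. The two pins stand on the stand's +y side, about 1.3 rad apart round the rim, and may change places.
- lock_slide (a joint): The lock slide with the orange tab: 0 at its -y end, 0.016 m at its +y end (y of the stand); it starts at 0. It slides straight with about 3 N of friction and stays where it is left. One end frees the turntable, the other end and all of the middle lock it; nothing shows which end is which, and it differs from run to run.
- tab_top (a point): Centre of the top of the orange lock tab, an upright block 12 (x) x 14 (y) x 42 mm tall whose top is 55 mm above the table, 134 mm in front of the turntable's axis, and which moves with the slide.
- lens: The round magnifier fixed over the turntable on the same axis: 152 mm across, 10 mm thick, clear glass in a thin black frame, underside 153 mm above the table. Origin on the axis, 152 mm above the table. A gripper standing upright over a stud would hit it: lean the tool back, away from the turntable's axis, by 30 to 45 degrees. Do not bump it.
- capacitor: Loose black capacitor can, 25 mm across, 45 mm tall, standing upright; bystander. Origin at the centre of its underside.
- screwdriver: Loose screwdriver with green handle, 200 mm long, lying along its x; bystander. Origin under its middle.
- heat_sink: Loose finned aluminium heat sink, 60 x 40 x 30 mm; bystander. Origin at the centre of its underside.
- fan: Loose clear plastic fan, 80 x 80 x 25 mm, lying flat; bystander. Origin at the centre of its underside.

How it is judged:
By the outcome, as a careful person would: the job done as asked, in the order asked, and still so for the second after the job is handed in, with the robot touching nothing.
It also fails if it takes over 72 s, if anything falls off the work surface, if the arm or the gripper's body presses on something with over 40 N, if the wrist force passes 120 N, or if a joint passes its speed limit or range.

## Robot

A 6-joint arm with a two-finger parallel gripper is mounted at the origin on the work surface. World frame = base frame: x ahead of the robot, y to its left, z up, the work surface at z = 0. Lengths are in m, angles in degrees, forces in N, time in s.
With the tool pointing down it reaches from about 0.4 to 0.825 m from the base axis. Payload 7 kg.
Tool frame: the origin (TCP) lies on the centre line of the jaws, within the pads' length; the fingertips stand r.tip_reach ahead of it and the grasp point (between the pads) is the TCP (r.tip_reach is the distance from the TCP to the fingertips, in m); z points along the fingers, y is the line along which they close (so a half turn about z gives the same grasp; the last joint's range is limited). The gripper opens to 88 mm and grips with 3 to 60 N. Pads are 19 mm wide; open, the fingers measure 130 mm over their backs; the gripper's body (78 mm by 193 mm) begins 47 mm behind the grasp point.
Start: joints at [-48.065, 20.546, 0.682, 0, -70.136, -16.507], TCP at [0.29, -0.61, 0.246] pointing down, gripper open.
Joint ranges: [-176.03, 176.03], [-82.01, 121.73], [-58.28, 71.71], [-173.87, 95.51], [-174.79, -0.11], [-173.66, 173.66]. Speed limits (degrees/s): [136.94, 136.94, 172.46, 180, 180, 180].

## Interface

Orientations are given as [roll, pitch, yaw] about the fixed x, y, z axes, in that order (R = Rz(yaw) Ry(pitch) Rx(roll)).
In Python, from plant import sensors, cams, r gives the robot as it stands.
- The arm moves only by the tool drive_tool, never from a script. Its argument "rows" is a list of rows, each an object of numbers: "fingers": the gripper's target within -1 to 1 (fully open at 1, half-way at 0, shut at -1); "x", "y", "z": the shift along the tool's x, y, z in m; "spin": the turn about the tool's z in rad. A call has 1 to 10 rows; each row is the pose to reach, as a shift and turn from the pose commanded when the call began, along the tool's axes at that moment; what a row does not reach only later rows make up. A row lasts 1/8 s, in which the tool goes at most 62.5 mm and 10.7 degrees, less where a joint would pass 70% of its speed; a pose out of reach is approached as far as the arm can. A call with a gripper value outside its range is refused whole. The fingers move at their own pace and stop on an object; "newtons" is the grip in N (left out, the last holds). Time passes only in rows, so rows that repeat a pose let the fingers close. It gives the time, the measured TCP pose, the force, the opening and the grip force at its end, in the units of the state.
- sensors.get_state(): the state, without advancing time (a new reading comes with each control period).
- cams.capture(name): name is "scene" or "top" or "wrist"; returns a dict with "pixels" (420x560x3 uint8, red, green, blue), "intrinsics" (3x3 intrinsics, pixels), "eye" and "orientation" of the camera in the world; the wrist camera has in their place "T_tool_cam" (4x4, takes a point from camera to tool coordinates, whose origin is the TCP and whose axes are the flange's). Camera axes: x right, y up, looking along -z (the intrinsics and any distortion apply to the point x, -y, -z); pixel columns grow to the right and rows downward; lengths in m; the calibration is good to about 2 mm. A picture is of the moment at which its call begins: read the wrist's pose just before it. There is no depth.
- r.close_job(): hands the job in; it is judged then, once.
The state is a dict: "time_s": time; "joints": joint angles; "qd": joint speeds; "joint_torque": joint torques, N m; "tcp_pos": TCP position; "eef_rot": TCP orientation; "contact_force": force on the tool from outside, world axes, zero at the start; "moment": the same for the moment, N m; "gripper_width": finger opening in m; "gripper_force": force on a finger pad.
Only numpy, scipy, OpenCV 4.12 (cv2) and the standard library are available. Lean on these libraries where they do the work, as an engineer would, in place of code of your own. Each camera call takes 0.05 s, during which the arm holds its last target. There are 200 camera calls.

## Working session

There is one attempt and no reset: what is moved stays moved. The work goes in short steps, Python scripts to look and compute and a tool call to move; the robot and the scene stay as the last step left them, time stands still between calls to the robot, and variables do not carry over. Pictures are saved under pics/ and viewed, at most 10 in all, crops included, and the job is handed in when it is done.

Besides the shell and the picture viewer there is one more tool, called after ">>>" by a JSON object that holds its "op" and its "data", one argument or row to a line. drive_tool: Moves the arm, as the interface text tells. Its arguments: {"type":"object","properties":{"rows":{"type":"array"},"newtons":{"type":"number"}},"required":["rows"]}

```bash
ls; mkdir -p pics
python3 - <<'E'
from plant import sensors,cams,r
import cv2,numpy as np
s=sensors.get_state();print(s,r.tip_reach)
for n in("scene","top"):
    c=cams.capture(n);cv2.imwrite(f"pics/{n}0.png",c["pixels"][:,:,::-1]);print(n,{k:v for k,v in c.items() if k!="pixels"})
E
```

```text
pics
{'time_s': 0.0, 'joints': array([-4.80645442e+01,  2.05904139e+01,  6.34391592e-01, -1.91150369e-02,
       -7.01385587e+01, -1.65072534e+01]), 'qd': array([ 0.06207211,  0.03958517,  0.05826384, -0.01019801,  0.03994361,
        0.02126873]), 'joint_torque': array([ 1.26032542e-04, -5.82731152e+01,  2.93050522e+01,  6.99721053e+00,
        6.77369404e-03, -1.16172278e-04]), 'tcp_pos': array([ 0.28960413, -0.6091988 ,  0.24464207]), 'eef_rot': array([ 1.79904211e+02, -9.64749528e-03, -1.54578299e+02]), 'contact_force': array([ 1.15502457, -0.02523413,  0.15746554]), 'moment': array([-0.01717506,  0.03204222,  0.02311811]), 'gripper_force': 0.0, 'gripper_width': 0.08739613887552833} 0.019
scene {'intrinsics': array([[395.91109638,   0.        , 276.50450905],
       [  0.        , 395.91109638, 215.11269447],
       [  0.        ,   0.        ,   1.        ]]), 'eye': array([0.88127386, 0.23189952, 0.70494995]), 'orientation': array([ 30.21692384,   0.28215031, 125.59476919])}
top {'intrinsics': array([[449.61368925,   0.        , 277.97051729],
       [  0.        , 449.61368925, 210.60349576],
       [  0.        ,   0.        ,   1.        ]]), 'eye': array([0.36901317, 0.04916621, 1.13187193]), 'orientation': array([ 1.25636648e+01,  7.70305628e-02, -9.49690269e+01])}
```

View pics/scene0.png

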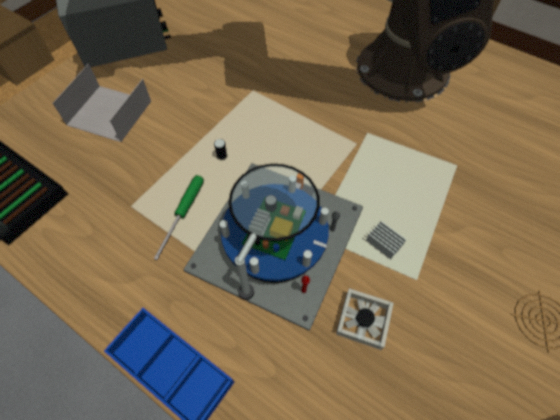

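View pics/top0.png

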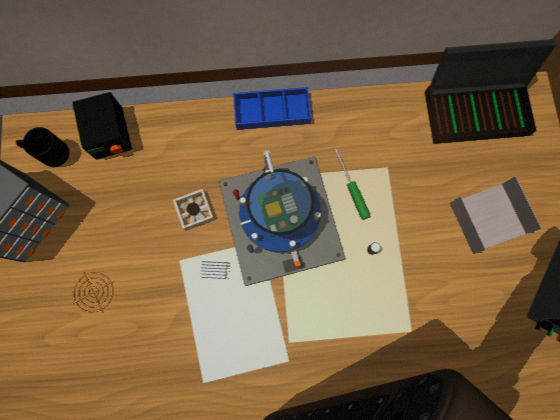

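The scene picture shows the red pin at about (305,285), grey at (334,215), mark at (320,243) and tab at (299,180). In the top picture they are at (237,194), (250,247), (244,222) and (297,264). Now I'll measure them.

```bash
cat > h.py <<'E'
import numpy as np,cv2
from scipy.spatial.transform import Rotation as R
from plant import sensors,cams,r
def cam(n):
    s=sensors.get_state();c=cams.capture(n)
    if n=="wrist":
        T=np.eye(4);T[:3,:3]=R.from_euler('xyz',s['eef_rot'],degrees=True).as_matrix();T[:3,3]=s['tcp_pos'];T=T@c['T_tool_cam']
        c['Rm'],c['e']=T[:3,:3],T[:3,3]
    else: c['Rm'],c['e']=R.from_euler('xyz',c['orientation'],degrees=True).as_matrix(),np.array(c['eye'])
    return c
def ray(c,uv):
    K=c['intrinsics'];d=np.array([(uv[0]-K[0,2])/K[0,0],-(uv[1]-K[1,2])/K[1,1],-1]);return c['Rm']@d
def plane(c,uv,z):
    d=ray(c,uv);return c['e']+d*(z-c['e'][2])/d[2]
def proj(c,p):
    q=c['Rm'].T@(np.asarray(p)-c['e']);K=c['intrinsics'];return np.array([K[0,2]-K[0,0]*q[0]/q[2],K[1,2]+K[1,1]*q[1]/q[2]])
def tri(c1,u1,c2,u2):
    A=np.zeros((3,3));b=np.zeros(3)
    for c,u in((c1,u1),(c2,u2)):
        d=ray(c,u);d/=np.linalg.norm(d);M=np.eye(3)-np.outer(d,d);A+=M;b+=M@c['e']
    return np.linalg.solve(A,b)
def blobs(c,lo,hi,roi,amin=4):
    x0,y0,x1,y1=roi;h=cv2.cvtColor(c['pixels'],cv2.COLOR_RGB2HSV)[y0:y1,x0:x1]
    n,l,st,ce=cv2.connectedComponentsWithStats(cv2.inRange(h,np.array(lo),np.array(hi)))
    return sorted([(int(st[i,4]),np.round(ce[i]+[x0,y0],1).tolist(),(st[i,:4]+[x0,y0,0,0]).tolist()) for i in range(1,n) if st[i,4]>=amin],reverse=True)
E
python3 - <<'E'
from h import *
t,s=cam("top"),cam("scene")
for n,c,roi in(("top",t,(215,150,345,285)),("scene",s,(185,160,365,325))):
    print(n)
    print("red",blobs(c,(0,120,60),(4,255,255),roi)+blobs(c,(174,120,60),(180,255,255),roi))
    print("orange",blobs(c,(6,160,120),(16,255,255),roi))
    print("white",blobs(c,(0,0,190),(180,40,255),roi))
    b=blobs(c,(100,120,40),(125,255,255),roi);print("blue",b[:2])
    x0,y0,x1,y1=roi;cv2.imwrite(f"pics/{n}1.png",cv2.resize(c['pixels'][y0:y1,x0:x1,::-1],None,fx=4.4 if n=="top" else 3.6,fy=4.4 if n=="top" else 3.6,interpolation=2))
E
```

```text
top
red [(42, [236.1, 193.8], [233, 190, 7, 10])]
orange [(30, [296.9, 263.4], [294, 261, 7, 6]), (8, [217.5, 153.1], [215, 152, 6, 4])]
white [(617, [229.1, 267.3], [215, 248, 29, 37]), (44, [263.1, 283.0], [253, 281, 17, 4]), (17, [219.4, 263.6], [215, 263, 11, 2]), (16, [292.1, 242.6], [290, 241, 5, 5]), (16, [253.9, 235.3], [252, 233, 5, 5]), (16, [219.2, 266.6], [215, 266, 11, 2]), (14, [242.3, 199.5], [241, 198, 4, 4]), (14, [218.6, 269.7], [215, 269, 10, 2]), (13, [219.6, 276.1], [215, 275, 10, 3]), (13, [218.7, 272.8], [215, 272, 10, 2]), (5, [270.4, 168.0], [270, 166, 2, 5]), (4, [305.5, 179.0], [305, 178, 2, 3]), (4, [243.5, 222.2], [242, 222, 4, 2])]
blue [(1293, [277.8, 233.1], [240, 202, 80, 50]), (584, [262.2, 195.9], [250, 172, 34, 56])]
scene
red [(74, [304.9, 282.4], [302, 276, 8, 16])]
orange []
white [(285, [358.1, 239.3], [349, 216, 16, 38]), (51, [349.0, 192.4], [344, 187, 12, 11]), (14, [360.1, 196.6], [357, 194, 8, 6]), (14, [340.8, 190.3], [338, 185, 7, 10]), (13, [361.5, 187.5], [358, 185, 7, 7]), (13, [307.5, 253.8], [306, 252, 4, 4]), (12, [253.5, 261.0], [252, 260, 4, 3]), (9, [354.8, 171.0], [352, 169, 6, 5]), (7, [356.1, 189.4], [354, 188, 5, 5]), (7, [350.4, 174.3], [349, 172, 4, 6]), (6, [349.0, 185.3], [348, 183, 3, 5]), (5, [361.4, 201.4], [360, 200, 3, 4]), (4, [360.2, 171.0], [359, 170, 3, 3]), (4, [353.2, 175.8], [353, 175, 2, 3]), (4, [345.8, 180.5], [345, 179, 2, 4])]
blue [(2707, [292.8, 245.0], [245, 185, 84, 97]), (625, [232.5, 237.5], [221, 209, 25, 54])]
```

View pics/top1.png

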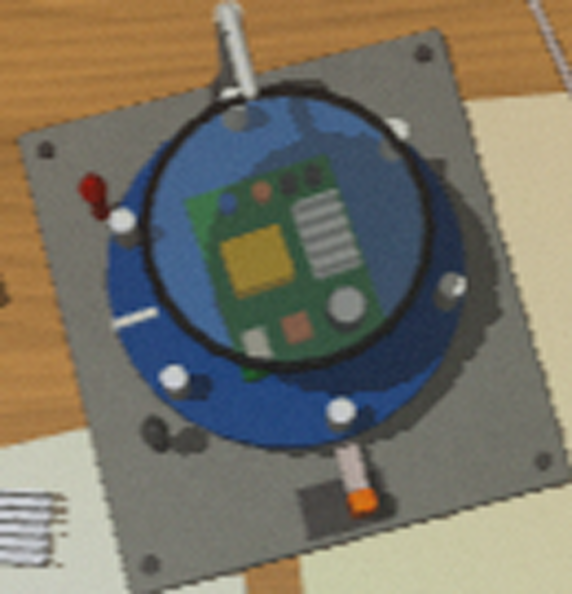

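View pics/scene1.png

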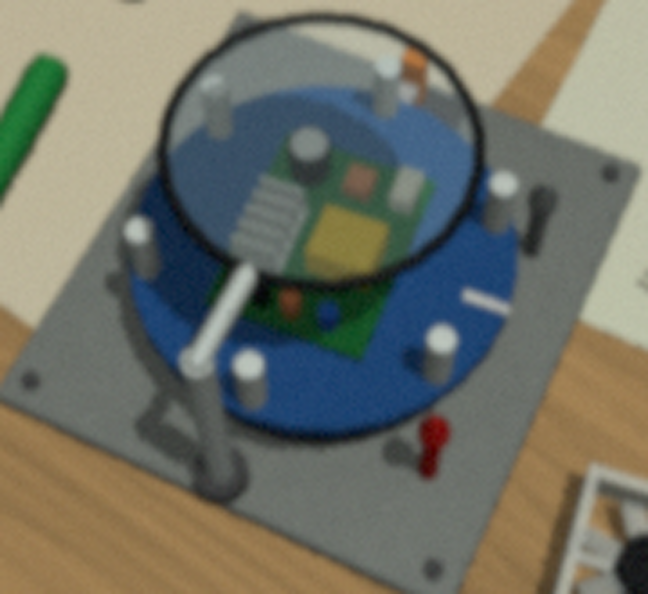

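Crops: stud tops in the top view are at about (242.7,200), (254.5,235.7), (292.3,243.2) and (318,215). The mark's outer end is at (240.9,223.6), the red head at (236.1,193.2) and the tab at (297,263.6).

Run:
```python
from h import *
from scipy.optimize import least_squares
t=cam("top");s=cam("scene")
st=[plane(t,u,.102)[:2] for u in((242.7,200),(254.5,235.7),(292.3,243.2),(318,215))]
ss=[plane(s,u,.102)[:2] for u in((307.5,253.8),(185+503/3.6,160+185/3.6),(185+140/3.6,160+230/3.6))]
print("top studs",st,"\nscene studs",ss)
mk=[plane(t,(240.9,223.6),.062)[:2],plane(s,(185+510/3.6,160+309/3.6),.062)[:2]]
def res(p):
    # studs ids from mark: -30,+30,+90,+150
    o=[]
    f=lambda a:p[:2]+.09*np.array([np.cos(p[2]+np.radians(a)),np.sin(p[2]+np.radians(a))])
    for q,a in zip(st,(-30,30,90,150)): o+=list(q-f(a))
    for q,a in zip(ss,(-30,30,-150)): o+=list(q-f(a))
    for q in mk: o+=list(q-p[:2]-.098*np.array([np.cos(p[2]),np.sin(p[2])]))
    return o
R_=least_squares(res,[.45,.05,2.]);p=R_.x;print("axis",p[:2],"mark deg",np.degrees(p[2]),"res mm",np.round(np.array(R_.fun)*1e3,1))
red=tri(t,(236.1,193.2),s,(185+434/3.6,160+432/3.6));g=tri(t,(250.2,248.2),s,(185+543/3.6,160+198/3.6))
tab=plane(t,(297,263.6),.055);tb2=tri(t,(297,263.6),s,(185+416/3.6,160+56/3.6))
for n,q in(("red",red),("grey",g),("tab",tab),("tab2",tb2)):
    d=q[:2]-p[:2];print(n,q,np.hypot(*d),np.degrees(np.arctan2(d[1],d[0])))
fans={n:plane(t,u,.02) for n,u in(("fan",(193,209)),("sink",(215,270)),("cap",(375,248)),("drv",(358,200)))};print(fans)
```

```text
top studs [array([0.63055721, 0.1113484 ]), array([0.5431382 , 0.09002914]), array([0.51807881, 0.00437898]), array([ 0.57913583, -0.06179063])] 
scene studs [array([0.62817879, 0.11062085]), array([0.54174108, 0.09022399]), array([ 0.66494182, -0.03927178])]
axis [0.60412289 0.02545882] mark deg 103.68224357980029 res mm [ 1.1 -0.5  1.2 -0.5  1.4  0.2  0.3 -0.9 -1.2 -1.2 -0.2 -0.3 -1.3  0.4
  1.4  1.5 -2.6  1.3]
red [0.65719831 0.12817253 0.06977369] 0.11561620412373824 62.6731751592852
grey [0.51923021 0.10378993 0.07138073] 0.11550987216562852 137.30204205331464
tab [ 0.47494382 -0.00426021  0.055     ] 0.13255358887032292 -167.04393381038682
tab2 [ 0.47453443 -0.00397915  0.05873271] 0.1328900377045322 -167.2015996102485
{'fan': array([0.63888647, 0.24352639, 0.02      ]), 'sink': array([0.48024129, 0.19659056, 0.02      ]), 'cap': array([ 0.50011174, -0.20293342,  0.02      ]), 'drv': array([ 0.62585094, -0.17621813,  0.02      ])}
```

Turning needs −41° (clockwise from above). The tool can't be tilted here, so I'll grip a front stud by only its top few mm. The gripper body then passes just above the lens top at 163 mm. First I move over the front stud.

>>> {"op": "drive_tool", "data": {
  "rows": [
    {"x": -0.468, "y": 0.456, "z": 0, "spin": 0.2, "fingers": 0},
    {"x": -0.468, "y": 0.456, "z": 0, "spin": 0.2, "fingers": 0},
    {"x": -0.468, "y": 0.456, "z": 0, "spin": 0.2, "fingers": 0},
    {"x": -0.468, "y": 0.456, "z": 0, "spin": 0.2, "fingers": 0},
    {"x": -0.468, "y": 0.456, "z": 0, "spin": 0.2, "fingers": 0},
    {"x": -0.468, "y": 0.456, "z": 0, "spin": 0.2, "fingers": 0},
    {"x": -0.468, "y": 0.456, "z": 0, "spin": 0.2, "fingers": 0},
    {"x": -0.468, "y": 0.456, "z": 0, "spin": 0.2, "fingers": 0},
    {"x": -0.468, "y": 0.456, "z": 0, "spin": 0.2, "fingers": 0},
    {"x": -0.468, "y": 0.456, "z": 0, "spin": 0.2, "fingers": 0}
  ]
}}

```text
time_s: 1.55
tcp_pos: [0.5069, -0.022, 0.246]
eef_rot: [-180.0, 0.1, -166.0]
contact_force: [2.1, -0.6, -0.1]
gripper_width: 0.0438
gripper_force: 0.0
```

>>> {"op": "drive_tool", "data": {
  "rows": [
    {"x": 0},
    {"x": 0},
    {"x": 0},
    {"x": 0}
  ]
}}

```text
invalid input
```

Run:
```python
from h import *
for i in range(3):
    w=cam("wrist");s=sensors.get_state();print(s['time_s'],s['tcp_pos'],s['eef_rot'],s['contact_force'],s['gripper_width'])
cv2.imwrite("pics/w1.png",w["pixels"][:,:,::-1]);print(w['T_tool_cam'],proj(w,(.5167,.0042,.102)),proj(w,(.4747,-.0042,.055)))
```

```text
1.6 [ 0.50967163 -0.01702965  0.24586699] [ 1.79967909e+02  1.55687000e-01 -1.65886659e+02] [3.44239757 5.14473961 1.55638645] 0.04397398860605145
1.65 [ 0.50837052 -0.01957463  0.24558498] [ 1.79988378e+02  6.41933850e-02 -1.65755959e+02] [-1.06095628  0.46326529 -0.43239628] 0.043607723172437954
1.7 [ 0.50727377 -0.02152646  0.24540284] [ 1.79996848e+02 -4.25811834e-03 -1.65785718e+02] [-0.13563626 -0.16079085  0.40111213] 0.04379251023867176
[[ 3.43255760e-04  9.56796131e-01  2.90759428e-01  7.87130781e-02]
 [ 9.99999819e-01 -1.84848281e-04 -5.72272337e-04  6.72104225e-04]
 [-4.93801578e-04  2.90759572e-01 -9.56796022e-01 -1.38972704e-01]
 [ 0.00000000e+00  0.00000000e+00  0.00000000e+00  1.00000000e+00]] [302.70987455 217.11421254] [302.68350476 155.24188678]
```

View pics/w1.png

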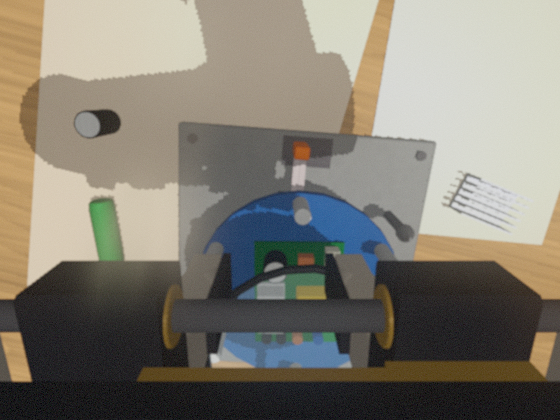

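The wrist picture matches the predictions: stud top at about (302,216), tab top at about (302,154). The arm stopped 25 mm short of the target. Next I centre it and descend to just above the stud.

>>> {"op": "drive_tool", "data": {
  "rows": [
    {"x": -0.014, "y": 0.021, "z": 0, "spin": 0, "fingers": 0},
    {"x": -0.014, "y": 0.021, "z": 0.05, "spin": 0, "fingers": 0},
    {"x": -0.014, "y": 0.021, "z": 0.09, "spin": 0, "fingers": 0},
    {"x": -0.014, "y": 0.021, "z": 0.11, "spin": 0, "fingers": 0},
    {"x": -0.014, "y": 0.021, "z": 0.12, "spin": 0, "fingers": 0},
    {"x": -0.014, "y": 0.021, "z": 0.12, "spin": 0, "fingers": 0},
    {"x": -0.014, "y": 0.021, "z": 0.12, "spin": 0, "fingers": 0}
  ]
}}

```text
time_s: 2.58
tcp_pos: [0.5157, -0.0005, 0.1266]
eef_rot: [180.0, 0.1, -166.0]
contact_force: [-1.0, -1.9, 0.0]
gripper_width: 0.044
gripper_force: 0.0
```

Run:
```python
from h import *
for i in range(4):
    w=cam("wrist");s=sensors.get_state();print(s['time_s'],s['tcp_pos'],s['eef_rot'],s['contact_force'],s['gripper_width'])
cv2.imwrite("pics/w2.png",w["pixels"][:,:,::-1]);print(proj(w,(.5167,.0042,.102)),proj(w,(.4747,-.0042,.055)))
```

```text
2.625 [ 5.15698972e-01 -3.51565917e-04  1.26610737e-01] [ 1.79994495e+02  1.03756482e-01 -1.66038066e+02] [ 0.6198988  -0.0502684  -0.15180915] 0.04357532311135236
2.675 [ 5.15636252e-01 -2.88711412e-04  1.26565068e-01] [ 1.79993348e+02  1.03638454e-01 -1.66029672e+02] [-0.68971284  0.48950796  0.26852524] 0.04361879987918515
2.725 [ 5.15571679e-01 -2.60339532e-04  1.26435646e-01] [ 1.79991835e+02  9.40407567e-02 -1.66029873e+02] [0.30268281 0.79703921 0.93278854] 0.043746944012231545
2.775 [ 5.15436788e-01 -2.34853703e-04  1.26293546e-01] [ 1.79992039e+02  7.65921601e-02 -1.66026760e+02] [-0.69250431 -0.29600014  0.21919986] 0.04401393081288264
[284.4544688  270.46166363] [286.85642163 166.16720258]
```

View pics/w2.png

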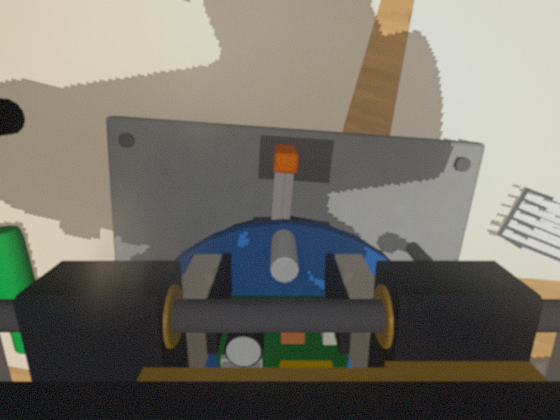

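The stud top is at (285,269), as predicted. Lower 8 mm, watching force, then close.

>>> {"op": "drive_tool", "data": {
  "rows": [
    {"x": -0.002, "y": 0.004, "z": 0.003, "spin": 0, "fingers": 0},
    {"x": -0.002, "y": 0.004, "z": 0.006, "spin": 0, "fingers": 0},
    {"x": -0.002, "y": 0.004, "z": 0.008, "spin": 0, "fingers": 0},
    {"x": -0.002, "y": 0.004, "z": 0.008, "spin": 0, "fingers": 0},
    {"x": -0.002, "y": 0.004, "z": 0.008, "spin": 0, "fingers": 0}
  ]
}}

```text
time_s: 3.4
tcp_pos: [0.516, 0.004, 0.1175]
eef_rot: [-180.0, -0.0, -166.0]
contact_force: [-0.0, 0.4, -0.2]
gripper_width: 0.0439
gripper_force: 0.0
```

>>> {"op": "drive_tool", "data": {
  "rows": [
    {"x": 0, "y": 0, "z": 0, "spin": 0, "fingers": -0.5},
    {"x": 0, "y": 0, "z": 0, "spin": 0, "fingers": -0.7},
    {"x": 0, "y": 0, "z": 0, "spin": 0, "fingers": -0.8},
    {"x": 0, "y": 0, "z": 0, "spin": 0, "fingers": -0.8}
  ],
  "newtons": 8
}}

```text
time_s: 3.9
tcp_pos: [0.5161, 0.0037, 0.1176]
eef_rot: [-180.0, -0.0, -166.0]
contact_force: [0.2, -1.7, 0.6]
gripper_width: 0.0127
gripper_force: 8.0
```

Gripped. Now I try turning gently, clockwise.

>>> {"op": "drive_tool", "data": {
  "rows": [
    {"x": 0, "y": 0.002, "z": 0, "spin": 0.02, "fingers": -0.8},
    {"x": 0, "y": 0.004, "z": 0, "spin": 0.04, "fingers": -0.8},
    {"x": 0, "y": 0.006, "z": 0, "spin": 0.06, "fingers": -0.8},
    {"x": 0, "y": 0.008, "z": 0, "spin": 0.09, "fingers": -0.8},
    {"x": -0.001, "y": 0.009, "z": 0, "spin": 0.1, "fingers": -0.8},
    {"x": -0.001, "y": 0.009, "z": 0, "spin": 0.1, "fingers": -0.8}
  ]
}}

```text
time_s: 4.65
tcp_pos: [0.5153, 0.0108, 0.1177]
eef_rot: [-179.8, -0.0, -171.8]
contact_force: [6.9, -14.8, -2.8]
gripper_width: 0.0235
gripper_force: 8.0
```

The turntable is held: it stopped dead after a few degrees, with about 15 N at the stud. I'll release, lift, and go to the tab.

>>> {"op": "drive_tool", "data": {
  "rows": [
    {"x": 0, "y": 0, "z": 0, "spin": 0, "fingers": 0},
    {"x": 0, "y": 0, "z": 0, "spin": 0, "fingers": 0},
    {"x": 0, "y": 0, "z": 0, "spin": 0, "fingers": 0},
    {"x": 0, "y": 0, "z": -0.03, "spin": 0, "fingers": 0},
    {"x": 0.02, "y": -0.004, "z": -0.03, "spin": -0.02, "fingers": 0},
    {"x": 0.044, "y": -0.009, "z": -0.03, "spin": -0.02, "fingers": 0},
    {"x": 0.044, "y": -0.009, "z": -0.03, "spin": -0.02, "fingers": 0},
    {"x": 0.044, "y": -0.009, "z": -0.03, "spin": -0.02, "fingers": 0}
  ]
}}

```text
time_s: 5.65
tcp_pos: [0.4731, -0.0019, 0.1479]
eef_rot: [180.0, 0.1, -170.6]
contact_force: [1.0, 0.2, 0.9]
gripper_width: 0.0439
gripper_force: 0.0
```

Run:
```python
from h import *
w=cam("wrist");s=sensors.get_state();print(s['time_s'],s['tcp_pos'],s['eef_rot'],s['contact_force'],s['gripper_width'])
o=[b for b in blobs(w,(4,150,90),(16,255,255),(150,60,450,330),30)];print(o,proj(w,(.4747,-.0042,.055)))
for b in o[:2]: print(plane(w,b[1],.055))
```

```text
5.7 [ 0.47320078 -0.00187617  0.14775618] [ 1.79994066e+02  3.73424271e-02 -1.70601342e+02] [ 1.12780234 -0.43509964  0.13557575] 0.043770341845641395
[(589, [271.5, 212.5], [261, 197, 21, 31])] [272.65955336 222.84135594]
[ 0.46771415 -0.00610455  0.055     ]
```

>>> {"op": "drive_tool", "data": {
  "rows": [
    {"x": 0, "y": -0.003, "z": 0.03, "spin": 0, "fingers": 0},
    {"x": 0, "y": -0.003, "z": 0.06, "spin": 0, "fingers": 0},
    {"x": 0, "y": -0.003, "z": 0.08, "spin": 0, "fingers": 0},
    {"x": 0, "y": -0.003, "z": 0.089, "spin": 0, "fingers": 0},
    {"x": 0, "y": -0.003, "z": 0.089, "spin": 0, "fingers": 0}
  ]
}}

```text
time_s: 6.32
tcp_pos: [0.4732, -0.0052, 0.0582]
eef_rot: [-180.0, -0.1, -170.6]
contact_force: [0.3, -0.2, 0.0]
gripper_width: 0.0437
gripper_force: 0.0
```

>>> {"op": "drive_tool", "data": {
  "rows": [
    {"x": 0, "y": 0, "z": 0, "spin": 0, "fingers": -0.5},
    {"x": 0, "y": 0, "z": 0, "spin": 0, "fingers": -0.7},
    {"x": 0, "y": 0, "z": 0, "spin": 0, "fingers": -0.8},
    {"x": 0, "y": 0, "z": 0, "spin": 0, "fingers": -0.8},
    {"x": 0, "y": 0, "z": 0, "spin": 0, "fingers": -0.8}
  ],
  "newtons": 15
}}

```text
time_s: 6.95
tcp_pos: [0.4733, -0.0052, 0.059]
eef_rot: [-180.0, 0.0, -170.6]
contact_force: [-0.3, -1.8, 5.2]
gripper_width: 0.014
gripper_force: 15.0
```

Tab gripped (14 mm). I slide it to its +y end.

>>> {"op": "drive_tool", "data": {
  "rows": [
    {"x": 0, "y": 0.003, "z": 0, "spin": 0, "fingers": -0.8},
    {"x": 0, "y": 0.006, "z": 0, "spin": 0, "fingers": -0.8},
    {"x": 0, "y": 0.009, "z": 0, "spin": 0, "fingers": -0.8},
    {"x": 0, "y": 0.012, "z": 0, "spin": 0, "fingers": -0.8},
    {"x": 0, "y": 0.014, "z": 0, "spin": 0, "fingers": -0.8},
    {"x": 0, "y": 0.016, "z": 0, "spin": 0, "fingers": -0.8},
    {"x": 0, "y": 0.018, "z": 0, "spin": 0, "fingers": -0.8},
    {"x": 0, "y": 0.019, "z": 0, "spin": 0, "fingers": -0.8},
    {"x": 0, "y": 0.019, "z": 0, "spin": 0, "fingers": -0.8}
  ]
}}

```text
time_s: 8.07
tcp_pos: [0.4705, 0.0104, 0.0589]
eef_rot: [-179.7, -0.1, -170.5]
contact_force: [11.3, -28.2, 1.2]
gripper_width: 0.015
gripper_force: 15.0
```

It is against the end stop (28 N after 16 mm). I release, lift, and move back above the stud.

>>> {"op": "drive_tool", "data": {
  "rows": [
    {"x": 0, "y": -0.002, "z": 0, "spin": 0, "fingers": 0},
    {"x": 0, "y": -0.002, "z": 0, "spin": 0, "fingers": 0},
    {"x": 0, "y": -0.002, "z": 0, "spin": 0, "fingers": 0},
    {"x": 0, "y": -0.002, "z": -0.05, "spin": 0, "fingers": 0},
    {"x": 0, "y": -0.002, "z": -0.09, "spin": 0, "fingers": 0},
    {"x": 0, "y": -0.002, "z": -0.09, "spin": 0, "fingers": 0},
    {"x": 0, "y": -0.002, "z": -0.09, "spin": 0, "fingers": 0}
  ]
}}

```text
time_s: 8.95
tcp_pos: [0.4699, 0.0118, 0.1482]
eef_rot: [180.0, -0.0, -170.6]
contact_force: [-0.4, 0.1, -0.5]
gripper_width: 0.0436
gripper_force: 0.0
```

Run:
```python
from h import *
w=cam("wrist");s=sensors.get_state();print(s['time_s'],s['tcp_pos'],s['eef_rot'],s['contact_force'],s['gripper_width'])
o=blobs(w,(4,150,90),(16,255,255),(150,60,450,330),30);print(o,proj(w,(.4747-.0026,-.0042+.0158,.055)))
print(proj(w,(.5167,.0042,.102)))
cv2.imwrite("pics/w3.png",w["pixels"][:,:,::-1])
```

```text
9.0 [0.46964503 0.01163094 0.14775117] [ 1.79997191e+02 -7.27336428e-02 -1.70610779e+02] [-0.6283979   0.0887021  -0.38130315] 0.04352867096254461
[(592, [273.9, 213.5], [264, 198, 21, 31])] [275.56692426 224.13285322]
[250.06537779 320.88793416]
```

View pics/w3.png

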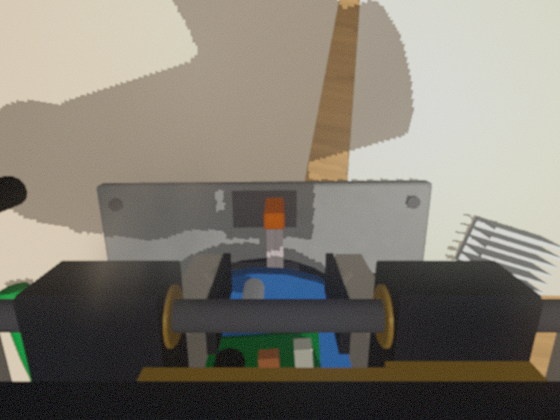

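The tab now sits at (274,213), moved the full 16 mm. Back to the stud.

>>> {"op": "drive_tool", "data": {
  "rows": [
    {"x": -0.02, "y": -0.006, "z": 0, "spin": -0.03, "fingers": 0},
    {"x": -0.045, "y": -0.011, "z": 0, "spin": -0.03, "fingers": 0},
    {"x": -0.045, "y": -0.011, "z": 0, "spin": -0.03, "fingers": 0},
    {"x": -0.045, "y": -0.011, "z": 0.015, "spin": -0.03, "fingers": 0},
    {"x": -0.045, "y": -0.011, "z": 0.024, "spin": -0.03, "fingers": 0},
    {"x": -0.045, "y": -0.011, "z": 0.03, "spin": -0.03, "fingers": 0},
    {"x": -0.045, "y": -0.011, "z": 0.03, "spin": -0.03, "fingers": 0},
    {"x": -0.045, "y": -0.011, "z": 0.03, "spin": -0.03, "fingers": 0}
  ]
}}

```text
time_s: 10.0
tcp_pos: [0.5167, 0.0082, 0.1189]
eef_rot: [180.0, 0.0, -168.9]
contact_force: [0.8, -0.2, 1.1]
gripper_width: 0.0439
gripper_force: 0.0
```

>>> {"op": "drive_tool", "data": {
  "rows": [
    {"x": 0, "y": 0, "z": 0, "spin": 0, "fingers": -0.5},
    {"x": 0, "y": 0, "z": 0, "spin": 0, "fingers": -0.7},
    {"x": 0, "y": 0, "z": 0, "spin": 0, "fingers": -0.8},
    {"x": 0, "y": 0, "z": 0, "spin": 0, "fingers": -0.8},
    {"x": 0, "y": 0, "z": 0, "spin": 0, "fingers": -0.8}
  ],
  "newtons": 8
}}

```text
time_s: 10.62
tcp_pos: [0.5163, 0.0079, 0.1186]
eef_rot: [-180.0, -0.0, -168.9]
contact_force: [-0.6, 0.2, 2.9]
gripper_width: 0.0128
gripper_force: 8.0
```

>>> {"op": "drive_tool", "data": {
  "rows": [
    {"x": 0, "y": 0.0045, "z": 0, "spin": 0.05, "fingers": -0.8},
    {"x": -0.0005, "y": 0.009, "z": 0, "spin": 0.1, "fingers": -0.8},
    {"x": -0.001, "y": 0.0135, "z": 0, "spin": 0.15, "fingers": -0.8},
    {"x": -0.002, "y": 0.018, "z": 0, "spin": 0.2, "fingers": -0.8},
    {"x": -0.003, "y": 0.0225, "z": 0, "spin": 0.25, "fingers": -0.8},
    {"x": -0.004, "y": 0.0265, "z": 0, "spin": 0.3, "fingers": -0.8},
    {"x": -0.004, "y": 0.0265, "z": 0, "spin": 0.3, "fingers": -0.8}
  ]
}}

```text
time_s: 11.5
tcp_pos: [0.5154, 0.0351, 0.1186]
eef_rot: [180.0, 0.0, 173.9]
contact_force: [-0.4, 1.7, 0.8]
gripper_width: 0.0126
gripper_force: 8.1
```

Now it turns freely; 0.37 rad remain.

>>> {"op": "drive_tool", "data": {
  "rows": [
    {"x": 0, "y": 0.0045, "z": 0, "spin": 0.05, "fingers": -0.8},
    {"x": -0.0005, "y": 0.009, "z": 0, "spin": 0.1, "fingers": -0.8},
    {"x": -0.001, "y": 0.0135, "z": 0, "spin": 0.15, "fingers": -0.8},
    {"x": -0.002, "y": 0.018, "z": 0, "spin": 0.2, "fingers": -0.8},
    {"x": -0.003, "y": 0.0225, "z": 0, "spin": 0.25, "fingers": -0.8},
    {"x": -0.004, "y": 0.0265, "z": 0, "spin": 0.3, "fingers": -0.8},
    {"x": -0.0055, "y": 0.031, "z": 0, "spin": 0.35, "fingers": -0.8},
    {"x": -0.006, "y": 0.0325, "z": 0, "spin": 0.37, "fingers": -0.8},
    {"x": -0.006, "y": 0.0325, "z": 0, "spin": 0.37, "fingers": -0.8},
    {"x": -0.006, "y": 0.0325, "z": 0, "spin": 0.37, "fingers": -0.8}
  ]
}}

```text
time_s: 12.75
tcp_pos: [0.5251, 0.0665, 0.1187]
eef_rot: [180.0, 0.0, 152.8]
contact_force: [2.7, -1.2, 0.0]
gripper_width: 0.0127
gripper_force: 8.0
```

Run:
```python
from h import *
s=sensors.get_state();print(s['tcp_pos'],s['eef_rot'],s['contact_force'])
d=s['tcp_pos'][:2]-[.6041,.0255];print(np.hypot(*d),np.degrees(np.arctan2(d[1],d[0])))
c=cam("scene");cv2.imwrite("pics/scene2.png",cv2.resize(c['pixels'][160:325,185:365,::-1],None,fx=3.6,fy=3.6,interpolation=2))
```

```text
[0.52513136 0.06654447 0.11869435] [1.79962718e+02 3.41872484e-02 1.52768940e+02] [ 2.68045424 -1.24686917  0.04492028]
0.08899828185389033 152.53654967656425
```

View pics/scene2.png

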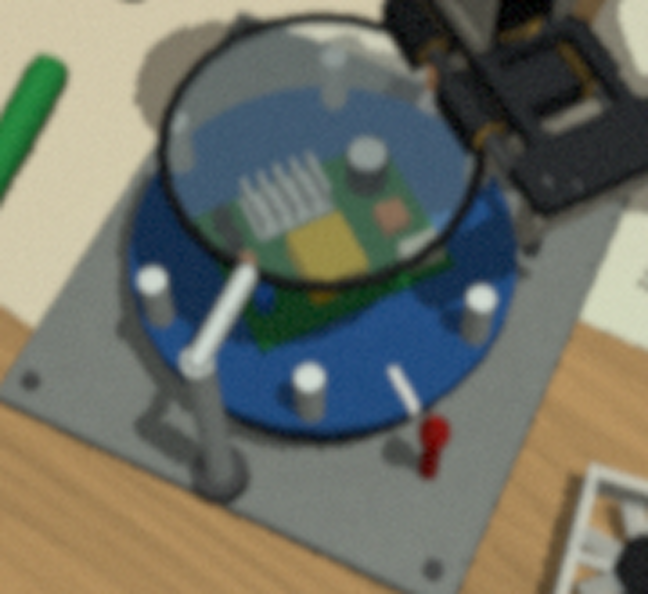

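The mark runs from (393,370) to (416,411) towards the red pin, whose head is at (434,432) and foot at (428,475). Now I release, retreat, and measure it.

>>> {"op": "drive_tool", "data": {
  "rows": [
    {"x": 0, "y": 0, "z": 0, "spin": 0, "fingers": 0},
    {"x": 0, "y": 0, "z": 0, "spin": 0, "fingers": 0},
    {"x": 0, "y": 0, "z": 0, "spin": 0, "fingers": 0},
    {"x": 0, "y": 0, "z": -0.04, "spin": 0, "fingers": 0},
    {"x": 0, "y": 0, "z": -0.09, "spin": 0, "fingers": 0},
    {"x": 0.05, "y": 0, "z": -0.11, "spin": 0, "fingers": 0},
    {"x": 0.1, "y": 0, "z": -0.11, "spin": 0, "fingers": 0},
    {"x": 0.1, "y": 0, "z": -0.11, "spin": 0, "fingers": 0},
    {"x": 0.1, "y": 0, "z": -0.11, "spin": 0, "fingers": 0}
  ]
}}

```text
time_s: 13.92
tcp_pos: [0.4359, 0.1126, 0.2289]
eef_rot: [180.0, 0.0, 152.8]
contact_force: [-0.1, 0.5, 0.4]
gripper_width: 0.044
gripper_force: 0.0
```

Run:
```python
from h import *
t,s=cam("top"),cam("scene");A=np.array([.6041,.0255])
for n,c,roi in(("top",t,(222,165,330,260)),("scene",s,(215,205,335,290))):
    for b in blobs(c,(0,0,150),(180,70,255),roi,4)[:9]:
        for nm,z in(("stud",.102),("mark",.062)):
            d=plane(c,b[1],z)[:2]-A;print(n,b,nm,np.round(np.hypot(*d),4),round(np.degrees(np.arctan2(d[1],d[0])),1))
cv2.imwrite("pics/top2.png",cv2.resize(t['pixels'][150:285,215:345,::-1],None,fx=4.4,fy=4.4,interpolation=2))
```

```text
top (168, [326.2, 183.8], [320, 172, 10, 33]) stud 0.1247 -67.0
top (168, [326.2, 183.8], [320, 172, 10, 33]) mark 0.1342 -63.5
top (45, [261.1, 219.4], [258, 215, 7, 9]) stud 0.0521 117.3
top (45, [261.1, 219.4], [258, 215, 7, 9]) mark 0.0497 108.4
top (42, [287.7, 255.7], [285, 252, 7, 8]) stud 0.1142 -176.0
top (42, [287.7, 255.7], [285, 252, 7, 8]) mark 0.1096 -175.2
top (36, [282.4, 224.9], [280, 222, 6, 7]) stud 0.0413 -177.0
top (36, [282.4, 224.9], [280, 222, 6, 7]) mark 0.0338 -174.6
top (29, [241.4, 211.3], [239, 209, 6, 6]) stud 0.0908 90.3
top (29, [241.4, 211.3], [239, 209, 6, 6]) mark 0.0938 84.7
top (28, [270.3, 167.8], [268, 165, 5, 7]) stud 0.1011 8.2
top (28, [270.3, 167.8], [268, 165, 5, 7]) mark 0.1139 7.1
top (28, [264.5, 241.8], [262, 239, 6, 6]) stud 0.0882 151.1
top (28, [264.5, 241.8], [262, 239, 6, 6]) mark 0.0832 148.6
top (27, [302.8, 237.0], [300, 235, 7, 5]) stud 0.0873 -147.6
top (27, [302.8, 237.0], [300, 235, 7, 5]) mark 0.0836 -143.8
top (17, [256.0, 176.4], [254, 175, 6, 4]) stud 0.0958 31.6
top (17, [256.0, 176.4], [254, 175, 6, 4]) mark 0.1069 28.
[... 181 characters left out ...]
ud 0.1026 -64.2
scene (73, [217.7, 209.5], [215, 205, 9, 14]) mark 0.1159 -75.4
scene (53, [270.4, 264.5], [267, 261, 8, 8]) stud 0.0885 31.4
scene (53, [270.4, 264.5], [267, 261, 8, 8]) mark 0.0715 29.7
scene (49, [318.3, 242.3], [315, 239, 8, 8]) stud 0.0884 92.8
scene (49, [318.3, 242.3], [315, 239, 8, 8]) mark 0.0837 106.0
scene (43, [296.6, 267.2], [293, 262, 8, 12]) stud 0.1 57.0
scene (43, [296.6, 267.2], [293, 262, 8, 12]) mark 0.0855 62.3
scene (41, [226.8, 237.6], [223, 235, 8, 7]) stud 0.09 -29.1
scene (41, [226.8, 237.6], [223, 235, 8, 7]) mark 0.089 -42.6
scene (12, [303.4, 224.7], [301, 223, 5, 4]) stud 0.0521 110.3
scene (12, [303.4, 224.7], [301, 223, 5, 4]) mark 0.0538 134.4
```

View pics/top2.png

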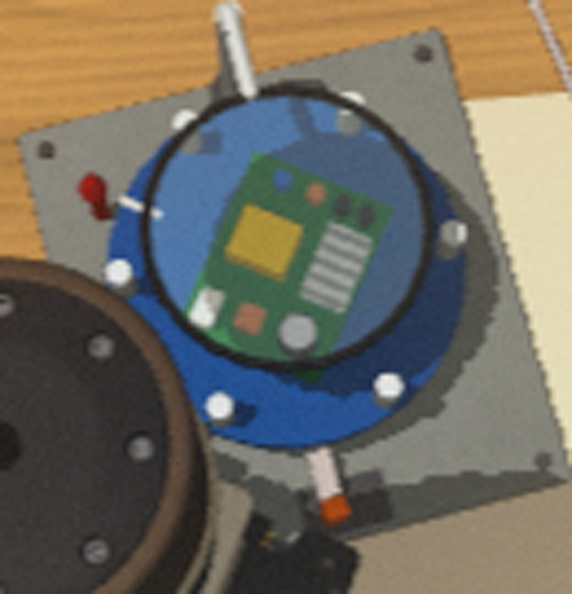

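The mark points at the red pin within about 1°: mark line (158,213)–(120,200), red pin at about (95,193) in the top crop. The tab is at its end, (335,508), and the gripper is clear. I hand the job in.

```bash
python3 -c "
from plant import r
print(r.close_job())"
```

```text
the job is handed in; nothing more can be done
None
```

The job is handed in: the lock was holding the turntable, so I pushed the orange tab 16 mm to its +y stop, then turned the white mark to within about 1° of the red pin and let go; I felt no contact with the magnifier and didn't move the loose parts, though I didn't re-measure them.

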